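Sort the strays and hold the bolt over its cup for checking

TASK

Tidy the strays into the clear cups on the turntable by kind: put the loose bronze flange nut in the cup of bronze flange nuts and the loose black grommet in the cup of black grommets. Then take the carriage bolt out of the wooden block, carry it over the cups and finish still holding it, head up and plumb, centred about a finger's width above the rim of the cup of carriage bolts, so that I can compare the threads before it goes in. Never touch the turntable or cups with the bolt, don't knock the turntable round, and leave everything else on the bench where it is.

Things in the scene. Friction and masses are not known exactly. Their poses are not given: they have to be found in the camera images.
- nut_center (a point): centre (half-way up) of the loose bronze flange nut, lying on the bench flange down: flange 28 mm across and 4 mm thick at the bottom, above it a hexagon 21 mm over flats, 14 mm high in all; its x axis is square to a pair of flats, z is up; 32 g
- grommet_center (a point): centre (half-way up) of the loose black rubber grommet lying flat on the bench: a ring 28 mm across, 12 mm high, bore 14 mm, with a groove round its outside; 12 g
- bolt_head (a point): middle of the edge of the round head (24 mm across, edge 4.5 mm thick, low dome above) of the zinc carriage bolt, which stands head up in the middle hole of the wooden block; z points along the bolt from thread to head. The head's underside stands 35 mm above the block's top, 75 mm above the bench; lifted 25 mm straight up the bolt is out of its hole
- bolt: the same zinc carriage bolt, M10 x 60, 50 g; origin at the thread end (its lower tip), z along the bolt towards the head, whose edge is centred 62 mm from the tip; shank 10 mm thick, 67 mm long in all
- block: oak block screwed to the bench, 130 x 50 x 40 mm high, long along its x; three holes 11.5 mm wide and 25 mm deep in its top, on the long centre line 42 mm apart, the middle one under the block's centre and holding the bolt; origin at the middle of its underside
- turntable: foot of the turntable, fixed, origin at its centre on the bench. A grey deck on it, 252 mm across, top 28 mm above the bench, turns at a touch about the vertical axis (it rests still by itself) with six clear cups fixed on it, 60 degrees apart, axes 85 mm from the middle, where a thin spindle with a black ball stands 134 mm high
- cup_nuts (a point): centre of the mouth, at rim height, of the clear cup with two bronze flange nuts in it. Each cup is 74 mm high, 62 mm across at the foot, 74 mm at the rim, mouth 67 mm inside, floor 3 mm; rim 102 mm above the bench; contents are fixed and stay below the rims
- cup_grommets (a point): centre of the mouth, at rim height, of the clear cup with two black grommets in it (the same size of cup)
- cup_bolts (a point): centre of the mouth, at rim height, of the clear cup with three zinc carriage bolts standing in it (the same size of cup); z up
- anchor_tube: loose yellow tube of nylon anchors with a black cap, standing upright between block and turntable, 36 mm across, 102 mm high with its hang tab; origin at the middle of its underside; leave it alone
- tape_measure: loose yellow tape measure standing on the bench, 76 x 39 x 67 mm high; origin at the middle of its underside; leave it alone
- wrench: loose steel wrench lying on the bench, 190 mm long along its x, some 12 mm high; leave it alone
- screwdriver: loose red-handled screwdriver lying on the bench, 200 mm long along its x, some 30 mm high; leave it alone
- spray_can: loose blue spray can standing on the bench, 58 mm across, 170 mm high; origin at the middle of its underside; leave it alone
Mind the look-alikes: they are no part of the job. Of the things that look like the part that bears grommet_center, the smallest one is meant.

How it is judged:
On the way, in this order (a step that is already met when the one before it is completed fails the run):
1. the loose flange nut lies in the cup of flange nuts and the loose grommet in the cup of grommets (horizontal distance between nut_center and cup_nuts below 0.032 m and z of nut_center in the frame of cup_nuts below -0.02 m and horizontal distance between grommet_center and cup_grommets below 0.032 m and z of grommet_center in the frame of cup_grommets below -0.02 m), for 0.3 s.
2. the carriage bolt is gripped and lifted out of the block (z of bolt in the frame of block above 0.05 m and contact force between the fingers and bolt above 1 N), for 0.1 s.
At the end, for the whole second after the job is handed in: The gripper holds the carriage bolt still, head up within 10 degrees of plumb, tip within 14 mm of the axis of the cup of carriage bolts and 3 to 32 mm above its rim, touching only the fingers; nut and grommet lie in the cups of their kind, their centres 20 mm or more below the rims (all of step 1 and horizontal distance between bolt and cup_bolts below 0.014 m and z of bolt in the frame of cup_bolts between 0.003 and 0.032 m and angle between bolt's own z axis and vertical below 0.17 rad and linear speed of bolt below 0.02 m/s and contact force between the fingers and bolt above 1 N and contact force between turntable and bolt below 0.05 N); the arm keeps its last pose, push and grip.
It fails at once if the bolt touches the turntable or a cup (contact force between turntable and bolt above 0.3 N).
It fails at once if the turntable is knocked round (a cup shifted by more than 30 mm) (distance of cup_bolts from where it was at the start of the episode above 0.03 m).
It fails at once if another thing on the bench is shifted by more than 30 mm or the anchor tube or can is knocked over (distance of any of anchor_tube, tape_measure, wrench, screwdriver, spray_can from where it was at the start of the episode above 0.03 m or angle between any of anchor_tube, spray_can's own z axis and vertical above 0.5 rad).
It also fails if it takes over 70 s, if anything falls off the work surface, if the arm or the gripper's body presses on something with over 40 N, if the wrist force passes 120 N, or if a joint passes its speed limit or range.

ROBOT

A 7-joint arm with a two-finger parallel gripper is mounted at the origin on the work surface. World frame = base frame: x ahead of the robot, y to its left, z up, the work surface at z = 0. Lengths are in m, angles in rad, forces in N, time in s.
With the tool pointing down it reaches from about 0.35 to 0.9 m from the base axis. Payload 8.1 kg.
Tool frame: the origin (TCP) lies between the finger pads; the fingertips stand ahead of it and the grasp point (between the pads) is the TCP (arm.nose_length is the z of the fingertips in the tool frame, in m); z points along the fingers, y is the line along which they close (so a half turn about z gives the same grasp; the last joint's range is limited). The gripper opens to 92 mm and grips with 3 to 60 N. Pads are 19 mm wide; open, the fingers measure 130 mm over their backs; the gripper's body (75 mm by 190 mm) begins 47 mm behind the grasp point.
Start: joints at [1, 0.434, 0.025, 1.573, -0.012, 1.134, -0.075], TCP at [0.282, -0.558, 0.246] pointing down, gripper open.
Joint ranges: [-2.62, 2.62], [-0.44, 2.09], [-1.27, 1.32], [0.08, 2.57], [-1.32, 4.46], [0.12, 2], [-2.74, 2.74]. Speed limits (rad/s): [2.22, 2.22, 3.01, 3.01, 3.14, 3.14, 3.14].

INTERFACE

Orientations are given as a rotation vector (axis times angle).
In Python, from cell import sensors, optics, arm gives the robot as it stands.
- The arm moves only by the tool arm_command, never from a script. Its argument "deltas" is one flat list of numbers, 7 for each row, row after row: the turn, a rotation vector about the world's x, y, z as a fraction of full scale, then the shift along the world's x, y, z as a fraction of full scale, then the finger opening in mm, from 0 to 91.8. In form: [wx, wy, wz, dx, dy, dz, fingers, wx, wy, wz, dx, dy, dz, fingers, ...]. A call has 1 to 20 rows; each row is the pose to reach, as a shift and turn from the pose commanded when the call began; what a row does not reach only later rows make up. Full scale, the value 1, is 1 m for a shift and 90 degrees for a turn. A row lasts 1/10 s, in which the tool goes at most 50 mm and 8.59 degrees, less where a joint would pass 70% of its speed; a pose out of reach is approached as far as the arm can. A call with a number of a shift or a turn outside -1 to 1 is refused whole. A call with a gripper value outside its range is refused whole. The fingers move at their own pace and stop on an object; "force" is the grip in N (left out, the last holds). Time passes only in rows, so rows that repeat a pose let the fingers close. It gives the time, the measured TCP pose, the force, the opening and the grip force at its end, in the units of the state.
- sensors.observe(): the state, without advancing time (a new reading comes with each control period).
- optics.get_image(name): name is "side" or "top" or "wrist"; returns the picture (400x640x3 uint8, blue, green, red); there is no depth.
- optics.calibration(name): a dict with "camera_matrix" (3x3 intrinsics, pixels), "rvec" (rotation vector, rad) and "tvec" (3), from world to camera coordinates, as OpenCV has them. Camera axes: x right, y down, z forward; pixel columns grow to the right and rows downward; lengths in m; the calibration is good to about 2 mm. A picture is of the moment at which its call begins: read the wrist's pose just before it. calibration takes no time and is no camera call; for the wrist camera it gives the pose at the moment of the call.
- arm.sign_off(): hands the job in; it is judged then, once.
The state is a dict: "clock": time; "joints": joint angles; "dq": joint speeds; "joint_efforts": joint torques, N m; "position": TCP position; "ee_rot": TCP orientation; "force": force on the tool from outside, world axes, zero at the start; "ft_torque": the same for the moment, N m; "width": opening from 0.0 (shut) to 1.0 (fully open); "gripper_force": force on a finger pad.
Only numpy, scipy, OpenCV 4.12 (cv2) and the standard library are available. Lean on these libraries where they do the work, as an engineer would, in place of code of your own. Each camera call takes 0.05 s, during which the arm holds its last target. There are 200 camera calls.

## Working session

There is one attempt and no reset: what is moved stays moved. The work goes in short steps, Python scripts to look and compute and a tool call to move; the robot and the scene stay as the last step left them, time stands still between calls to the robot, and variables do not carry over. Pictures are saved under pics/ and viewed, at most 10 in all, crops included, and the job is handed in when it is done.

Besides the shell and the picture viewer there is one more tool, called after "Request:" in YAML: its name, and indented under it one key for each argument. arm_command: Moves the arm, as the interface text tells. Its arguments: {"type":"object","properties":{"deltas":{"type":"array","items":{"type":"number"}},"force":{"type":"number"}},"required":["deltas"]}

```bash
mkdir -p pics
cat > h.py <<'E'
import cv2, numpy as np
from cell import sensors, optics, arm
def cal(n):
    c=optics.calibration(n); return np.array(c["camera_matrix"],float),np.array(c["rvec"],float).ravel(),np.array(c["tvec"],float).ravel()
def ray(c,u,v,z):
    K,r,t=c; R=cv2.Rodrigues(r)[0]; o=-R.T@t; d=R.T@np.linalg.inv(K)@[u,v,1]
    return (o+d*(z-o[2])/d[2]).round(4)
def proj(c,p):
    K,r,t=c; return cv2.projectPoints(np.array(p,float).reshape(-1,3),r,t,K,None)[0][:,0].round(1)
E
python3 - <<'E'
from h import *
for n in("top","side"):
    im=optics.get_image(n); cv2.imwrite(f"pics/{n}0.png",cv2.resize(im,(800,500),interpolation=cv2.INTER_CUBIC)); cv2.imwrite(f"{n}raw.png",im)
    c=cal(n);R=cv2.Rodrigues(c[1])[0];print(n,(-R.T@c[2]).round(3),c[0][0,0],R[2].round(2))
s=sensors.observe();print(s,arm.nose_length)
E
```

```text
top [0.379 0.023 1.263] 459.21158839603214 [ 0.19 -0.01 -0.98]
side [0.199 0.716 0.525] 372.3903292483593 [ 0.43 -0.77 -0.47]
{'clock': 0.1, 'joints': array([ 1.00042375,  0.43518165,  0.02498508,  1.57398448, -0.0116273 ,
        1.13401278, -0.07510216]), 'dq': array([ 0.00137239, -0.00076691,  0.00149396, -0.00014155,  0.00077464,
        0.00022963, -0.00119732]), 'joint_efforts': array([ 3.36131408e-03, -6.69126821e+01,  9.88242030e-01, -3.15146148e+01,
       -6.04200480e-02,  3.73489328e-02,  7.71906707e-05]), 'position': array([ 0.28157636, -0.55749942,  0.24501432]), 'ee_rot': array([-3.05475630e+00, -7.27634259e-01,  6.93340763e-04]), 'force': array([ 0.20098082, -0.30716514, -0.53331132]), 'ft_torque': array([-0.00189664,  0.02460983, -0.01502577]), 'gripper_force': 0.0, 'width': 0.9989623569717886} 0.019
```

View pics/top0.png

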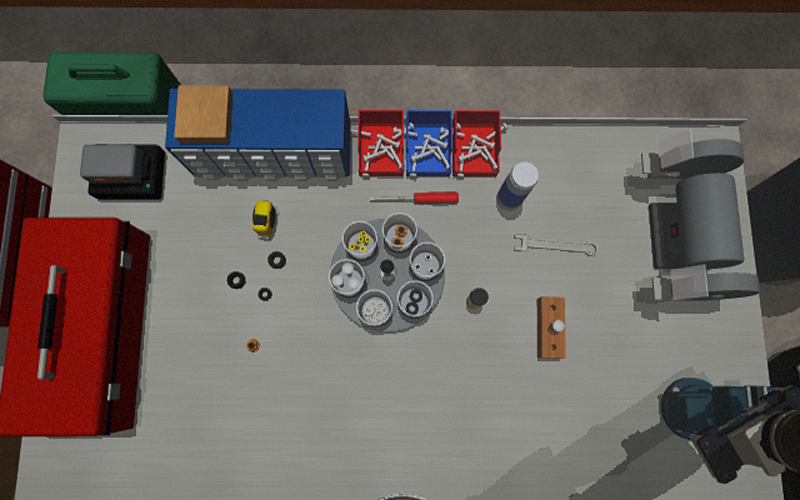

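View pics/side0.png

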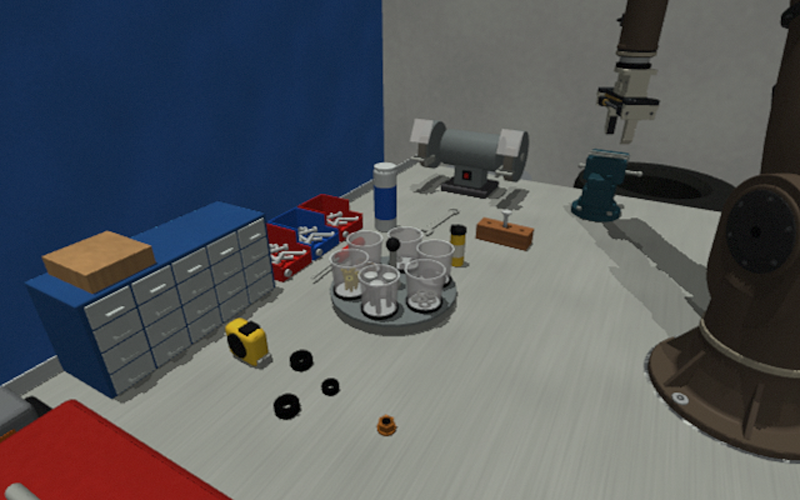

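The top view shows three black rings at (236,280), (277,260) and (265,294). The one at (265,294) looks smallest. The nut is at (252,345), the nut cup at (400,232), the grommet cup at (414,300), the bolt cup at (427,262), and the bolt at (557,326). I'll confirm these in an enlarged crop.

Run:
```python
import cv2,numpy as np
im=cv2.imread("topraw.png")
a=cv2.resize(im[195:290,175:235],None,fx=6,fy=6,interpolation=cv2.INTER_CUBIC)
b=cv2.resize(im[165:270,258:362],None,fx=4.2,fy=4.2,interpolation=cv2.INTER_CUBIC)
o=np.zeros((570,800,3),np.uint8);o[:a.shape[0],:a.shape[1]]=a;o[:b.shape[0],362:362+b.shape[1]]=b[:,:438]
cv2.imwrite("pics/crop1.png",o)
```

```text
(no output)
```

View pics/crop1.png

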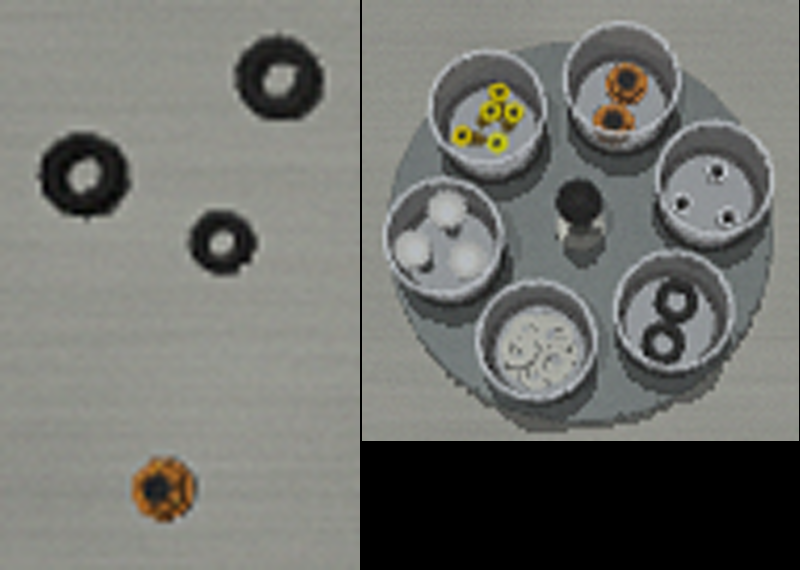

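Run:
```python
from h import *
c=cal("top")
for n,u,v,z in[("nut",202.3,276.3,.007),("grom",212.2,235.3,.008),("big1",189.2,224.2,.008),("big2",221.7,208,.008),("c_nut",319.9,184,.102),("c_grom",332.3,238.8,.102),("c_bolt",277.7,221.9,.102),("c_hex",345+.2,208.7,.102),("c_yel",288.3,192.4,.102),("c_wh",299.7,246.7,.102),("ball",309.7,214,.127),("bolt",445.6,260.8,.08),("tube",383,237,.09)]:
    print(n,ray(c,u,v,z))
import numpy as np
from scipy.spatial.transform import Rotation as R
print(R.from_rotvec(sensors.observe()["ee_rot"]).as_matrix().round(2))
c=cal("wrist");Rw=cv2.Rodrigues(c[1])[0];print("wrist",-Rw.T@c[2],Rw.round(2),c[0][0,0])
c=cal("side")
print(proj(c,[ray(cal("top"),202.3,276.3,.007),ray(cal("top"),212.2,235.3,.008)])*1.25)
```

```text
nut [0.4326 0.3223 0.007 ]
grom [0.5439 0.3003 0.008 ]
big1 [0.5746 0.3649 0.008 ]
big2 [0.6202 0.2774 0.008 ]
c_nut [0.6662 0.006  0.102 ]
c_grom [ 0.5229 -0.0254  0.102 ]
c_bolt [0.5662 0.114  0.102 ]
c_hex [ 0.6009 -0.0591  0.102 ]
c_yel [0.6436 0.0879 0.102 ]
c_wh [0.5027 0.0573 0.102 ]
ball [0.5824 0.0321 0.127 ]
bolt [ 0.469  -0.3178  0.08  ]
tube [ 0.5292 -0.1565  0.09  ]
[[ 0.89  0.45 -0.  ]
 [ 0.45 -0.89  0.  ]
 [-0.   -0.   -1.  ]]
wrist [ 0.34404787 -0.52595072  0.38376565] [[ 0.45 -0.89 -0.  ]
 [-0.86 -0.44  0.26]
 [-0.23 -0.12 -0.97]] 327.1109127649497
[[386.5   424.125]
 [330.875 385.25 ]]
```

The bolt cup is the one at crop (445,239), with three large zinc heads standing. The cup at (715,185) holds small hollow nuts and is a look-alike. The loose grommet meant is the smallest of the three, crop (223,242), 28 mm against about 38 mm for the others. I'm moving over the nut.

Request:
arm_command:
  deltas: [0,0,0,0.2,0.4,0,50,0,0,0,0.2,0.4,0,50,0,0,0,0.2,0.4,0,50,0,0,0,0.2,0.4,0,50,0,0,0,0.2,0.4,0,50,0,0,0,0.2,0.4,0,50,0,0,0,0.2,0.4,0,50,0,0,0,0.2,0.4,0,50,0,0,0,0.2,0.4,0,50,0,0,0,0.15,0.88,0,50,0,0,0,0.15,0.88,0,50,0,0,0,0.15,0.88,0,50,0,0,0,0.15,0.88,0,50,0,0,0,0.15,0.88,0,50,0,0,0,0.15,0.88,0,50,0,0,0,0.15,0.88,0,50,0,0,0,0.15,0.88,0,50,0,0,0,0.15,0.88,-0.12,50,0,0,0,0.15,0.88,-0.12,50,0,0,0,0.15,0.88,-0.12,50]

```text
clock: 2.1
position: [0.4312, 0.3233, 0.124]
ee_rot: [-3.056, -0.729, 0.0]
force: [-0.1, -1.0, 0.2]
width: 0.548
gripper_force: 0.0
```

Request:
arm_command:
  deltas: [0,0,0,0,0,0,50,0,0,0,0,0,0,50,0,0,0,0,0,0,50,0,0,0,0,0,0,50]

```text
clock: 2.5
position: [0.433, 0.3215, 0.1272]
ee_rot: [-3.056, -0.725, -0.004]
force: [0.4, -0.1, -1.1]
width: 0.547
gripper_force: 0.0
```

Run:
```python
from h import *
s=sensors.observe();print(s["clock"],s["position"],s["ee_rot"],s["joints"].round(2))
c=cal("wrist");im=optics.get_image("wrist");cv2.imwrite("w1.png",im)
np.savez("w1.npz",K=c[0],r=c[1],t=c[2])
p=proj(c,[[.4326,.3223,.007]])[0];print(p)
x,y=int(p[0]),int(p[1]);x=max(80,min(560,x));y=max(60,min(340,y));print(x-80,y-60)
cv2.imwrite("pics/w1.png",cv2.resize(im[y-60:y+60,x-80:x+80],(800,600),interpolation=cv2.INTER_CUBIC))
```

```text
2.5 [0.43300612 0.32148204 0.12724371] [-3.0564317  -0.72509238 -0.00382016] [-0.43  0.47 -0.41  1.9   0.25  0.83 -2.08]
[312.4 199.4]
232 139
```

View pics/w1.png

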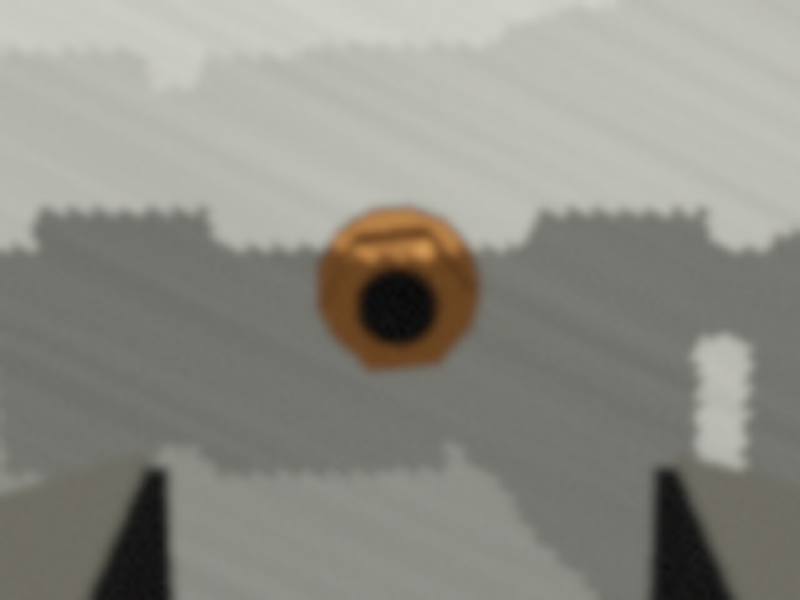

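Run:
```python
from h import *
d=np.load("w1.npz");c=(d["K"],d["r"],d["t"])
q=lambda x,y,z:ray(c,232+x/5,139+y/5,z)
print(q(398,306,.014), q(398,285,.003))
for a,b in[((358,240),(435,232)),((370,368),(440,362))]:
    v=q(*b,.014)-q(*a,.014);print(np.degrees(np.arctan2(v[1],v[0])))
```

```text
[0.4334 0.3235 0.014 ] [0.434  0.3238 0.003 ]
-56.70057946281564
-57.99461679191648
```

Request:
arm_command:
  deltas: [0,0,0.4,0.001,0.002,-0.04,50,0,0,0.4,0.001,0.002,-0.04,50,0,0,0.4,0.001,0.002,-0.04,50,0,0,0.4,0.001,0.002,-0.04,50,0,0,0.4,0.001,0.002,-0.06,50,0,0,0.4,0.001,0.002,-0.08,50,0,0,0.4,0.001,0.002,-0.1,50,0,0,0.4,0.001,0.002,-0.101,50,0,0,0.4,0.001,0.002,-0.101,50,0,0,0.4,0.001,0.002,-0.101,10,0,0,0.4,0.001,0.002,-0.101,10,0,0,0.4,0.001,0.002,-0.101,10,0,0,0.4,0.001,0.002,-0.101,10,0,0,0.4,0.001,0.002,-0.101,10,0,0,0.4,0.001,0.002,-0.101,10,0,0,0.4,0.001,0.002,-0.101,10]
  force: 20

```text
clock: 4.15
position: [0.433, 0.3243, 0.0251]
ee_rot: [2.681, 1.637, 0.001]
force: [0.6, -1.6, 5.8]
width: 0.222
gripper_force: 20.0
```

Request:
arm_command:
  deltas: [0,0,0,0,0,0.175,10,0,0,0,0,0,0.175,10,0,0,0,0,0,0.175,10,0,0,0,0,0,0.175,10,0,0,0,0.233,-0.318,0.175,10,0,0,0,0.233,-0.318,0.175,10,0,0,0,0.233,-0.318,0.175,10,0,0,0,0.233,-0.318,0.175,10,0,0,0,0.233,-0.318,0.175,10,0,0,0,0.233,-0.318,0.175,10,0,0,0,0.233,-0.318,0.175,10,0,0,0,0.233,-0.318,0.175,10,0,0,0,0.233,-0.318,0.175,10,0,0,0,0.233,-0.318,0.175,10]

```text
clock: 5.55
position: [0.6658, 0.0048, 0.1988]
ee_rot: [-2.683, -1.633, 0.002]
force: [-0.3, 1.0, -1.0]
width: 0.227
gripper_force: 20.0
```

Run:
```python
from h import *
s=sensors.observe();print(s["clock"],s["position"],s["ee_rot"],s["width"],s["gripper_force"],s["joints"].round(2))
im=optics.get_image("wrist")
print(proj(cal("wrist"),[.6662,.006,.102])*1.25)
cv2.imwrite("pics/w2.png",cv2.resize(im,(800,500)))
```

```text
5.55 [0.66580294 0.00484393 0.19883301] [-2.68291829e+00 -1.63293768e+00  1.57150784e-03] 0.22736721803541793 20.000269564334303 [ 0.23  0.6  -0.52  1.49  0.31  1.14 -0.81]
[[393.875 259.125]]
```

View pics/w2.png

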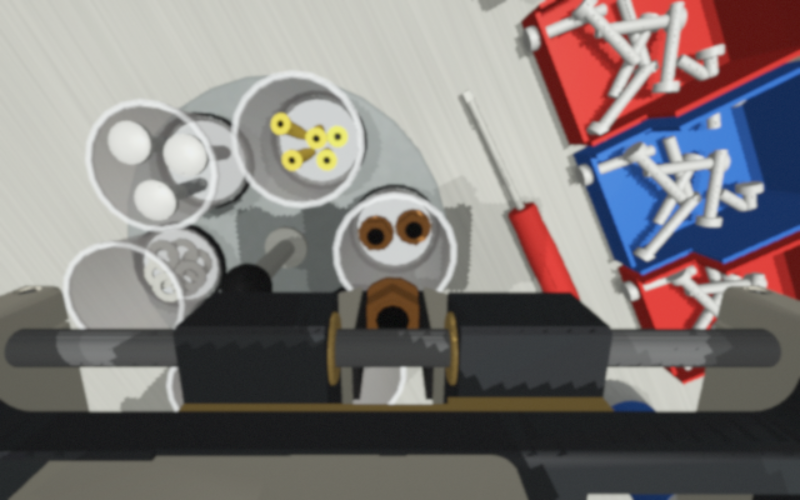

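The rim centre is seen at (395,257), against (394,259) predicted, so the cup is confirmed. The bolt cup at (152,165) shows heads on shanks, also confirmed. I'm lowering and releasing.

Request:
arm_command:
  deltas: [0,0,0,0,0.001,-0.04,10,0,0,0,0,0.001,-0.066,10,0,0,0,0,0.001,-0.066,10,0,0,0,0,0.001,-0.066,10,0,0,0,0,0.001,-0.066,40,0,0,0,0,0.001,-0.066,40,0,0,0,0,0.001,-0.066,40,0,0,0,0,0.001,-0.066,40,0,0,0,0,0.001,0.04,40,0,0,0,0,0.001,0.04,40,0,0,0,0,0.001,0.04,40]

```text
clock: 6.7
position: [0.6687, 0.0082, 0.247]
ee_rot: [2.678, 1.634, 0.015]
force: [1.2, 1.6, 0.3]
width: 0.439
gripper_force: 0.0
```

Request:
arm_command:
  deltas: [0,0,0,-0.122,0.294,0,50,0,0,0,-0.122,0.294,0,50,0,0,0,-0.122,0.294,0,50,0,0,0,-0.122,0.294,0,50,0,0,0,-0.122,0.294,0,50,0,0,0,-0.122,0.294,0,50,0,0,0,-0.122,0.294,0,50,0,0,0,-0.122,0.294,-0.11,50,0,0,0,-0.122,0.294,-0.11,50,0,0,0,-0.122,0.294,-0.11,50,0,0,0,-0.122,0.294,-0.11,50,0,0,0,-0.122,0.294,-0.11,50,0,0,0,-0.122,0.294,-0.11,50]

```text
clock: 8.0
position: [0.5452, 0.3021, 0.1324]
ee_rot: [-2.682, -1.636, -0.006]
force: [0.4, 0.7, 0.2]
width: 0.546
gripper_force: 0.0
```

Run:
```python
from h import *
s=sensors.observe();print(s["clock"],s["position"],s["ee_rot"],s["width"],s["joints"].round(2))
c=cal("wrist");im=optics.get_image("wrist");t=optics.get_image("top")
np.savez("w3.npz",K=c[0],r=c[1],t=c[2])
p=proj(c,[[.5439,.3003,.012]])[0];print(p)
x=max(80,min(560,int(p[0])));y=max(60,min(340,int(p[1])));print(x-80,y-60)
a=cv2.resize(im[y-60:y+60,x-80:x+80],(480,360),interpolation=cv2.INTER_CUBIC)
b=cv2.resize(t[165:255,258:338],(320,360),interpolation=cv2.INTER_CUBIC)
cv2.imwrite("pics/w3.png",np.hstack([a,b]))
```

```text
8.0 [0.54516637 0.30210615 0.13242939] [-2.68178798 -1.6360159  -0.00649143] 0.5458171087923227 [-0.23  0.6  -0.55  1.67  0.37  0.96 -1.38]
[312.8 202. ]
232 142
```

View pics/w3.png

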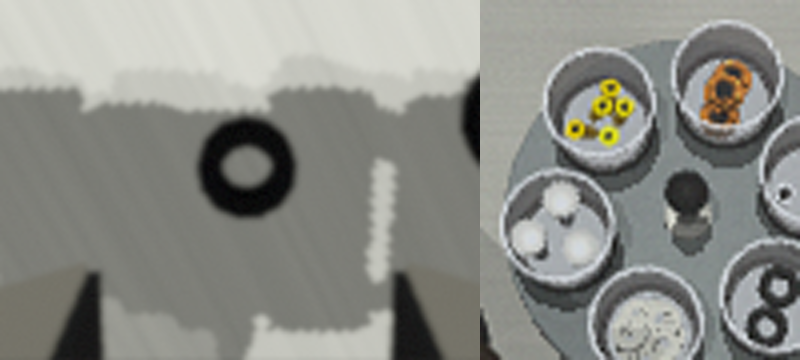

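The wrist crop shows the grommet centred at (247,166). The top crop shows the nut lying in its cup and the turntable unmoved.

Run:
```python
from h import *
d=np.load("w3.npz");c=(d["K"],d["r"],d["t"])
print(ray(c,314.3,197.3,.009),ray(c,314.3,197.3,.012))
```

```text
[0.5465 0.3026 0.009 ] [0.5468 0.3033 0.012 ]
```

Request:
arm_command:
  deltas: [0,0,0,0.001,0.001,-0.05,45,0,0,0,0.001,0.001,-0.09,45,0,0,0,0.001,0.001,-0.108,45,0,0,0,0.001,0.001,-0.108,45,0,0,0,0.001,0.001,-0.108,45,0,0,0,0.001,0.001,-0.108,10,0,0,0,0.001,0.001,-0.108,10,0,0,0,0.001,0.001,-0.108,10,0,0,0,0.001,0.001,-0.108,10,0,0,0,0.001,0.001,-0.108,10,0,0,0,0.001,0.001,-0.108,10,0,0,0,0.001,0.001,-0.108,10]
  force: 15

```text
clock: 9.3
position: [0.5452, 0.3023, 0.0223]
ee_rot: [2.681, 1.637, 0.001]
force: [-0.6, -0.8, 6.5]
width: 0.299
gripper_force: 15.0
```

Request:
arm_command:
  deltas: [0,0,0,0,0,0.18,10,0,0,0,0,0,0.18,10,0,0,0,0,0,0.18,10,0,0,0,0,0,0.18,10,0,0,0,-0.022,-0.328,0.18,10,0,0,0,-0.022,-0.328,0.18,10,0,0,0,-0.022,-0.328,0.18,10,0,0,0,-0.022,-0.328,0.18,10,0,0,0,-0.022,-0.328,0.18,10,0,0,0,-0.022,-0.328,0.18,10,0,0,0,-0.022,-0.328,0.18,10,0,0,0,-0.022,-0.328,0.18,10,0,0,0,-0.022,-0.328,0.15,10,0,0,0,-0.022,-0.328,0.113,10,0,0,0,-0.022,-0.328,0.113,10,0,0,0,-0.022,-0.328,0.113,10]

```text
clock: 10.9
position: [0.5225, -0.0249, 0.135]
ee_rot: [-2.679, -1.638, 0.001]
force: [0.3, 0.6, 0.5]
width: 0.298
gripper_force: 15.0
```

Now release, rise, and go to the bolt (about 0.469, -0.318), then look at it.

Request:
arm_command:
  deltas: [0,0,0,0,0,0,45,0,0,0,0,0,0,45,0,0,0,0,0,0,45,0,0,0,0,0,0,45,0,0,0,0,0,0.1,45,0,0,0,0,0,0.1,45,0,0,0,0,0,0.1,45,0,0,0,-0.053,-0.293,0.1,50,0,0,0,-0.053,-0.293,0.1,50,0,0,0,-0.053,-0.293,0.1,50,0,0,0,-0.053,-0.293,0.1,50,0,0,0,-0.053,-0.293,0.1,50,0,0,0,-0.053,-0.293,0.1,50,0,0,0,-0.053,-0.293,0.1,50,0,0,0,-0.053,-0.293,0.06,50,0,0,0,-0.053,-0.293,0.06,50,0,0,0,-0.053,-0.293,0.06,50,0,0,0,-0.053,-0.293,0.06,50]

```text
clock: 12.7
position: [0.4706, -0.3186, 0.1962]
ee_rot: [2.68, 1.637, 0.001]
force: [0.0, -1.0, -0.2]
width: 0.544
gripper_force: 0.0
```

Run:
```python
from h import *
s=sensors.observe();print(s["clock"],s["position"],s["ee_rot"],s["width"],s["joints"].round(2))
c=cal("wrist");im=optics.get_image("wrist");t=optics.get_image("top")
np.savez("w4.npz",K=c[0],r=c[1],t=c[2])
p=proj(c,[[.469,-.3178,.08]])[0];print(p)
x=max(120,min(520,int(p[0])));y=max(90,min(310,int(p[1])));print(x-120,y-90)
a=cv2.resize(im[y-90:y+90,x-120:x+120],(480,360),interpolation=cv2.INTER_CUBIC)
b=cv2.resize(t[175:265,280:360],(320,360),interpolation=cv2.INTER_CUBIC)
cv2.imwrite("pics/w4.png",np.hstack([a,b]))
```

```text
12.7 [ 0.47062582 -0.31862631  0.19616227] [2.67979416e+00 1.63719269e+00 1.25985397e-03] 0.5442242097919312 [ 0.84  0.43 -0.46  1.75  0.22  1.01 -0.18]
[311.  200.3]
191 110
```

View pics/w4.png

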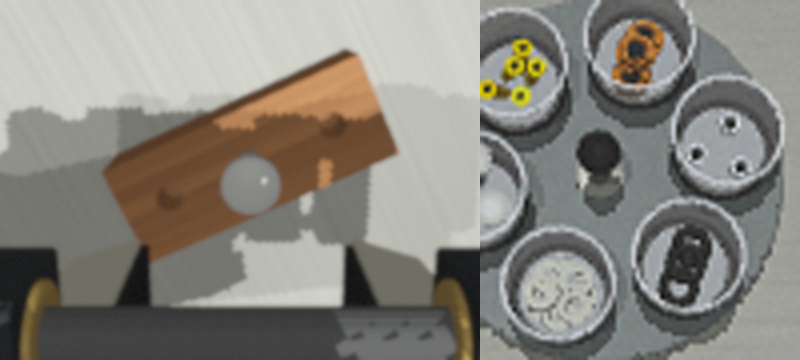

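The grommet is in its cup and the turntable hasn't moved. The bolt head is at crop (250,184), and the side holes at (168,198) and (333,124).

Run:
```python
from h import *
d=np.load("w4.npz");c=(d["K"],d["r"],d["t"])
q=lambda x,y,z:ray(c,191+x/2,110+y/2,z)
print(q(250,184,.078),q(168,198,.04),q(333,124,.04),(q(168,198,.04)+q(333,124,.04))/2)
```

```text
[ 0.4717 -0.3214  0.078 ] [ 0.4298 -0.3196  0.04  ] [ 0.5139 -0.323   0.04  ] [ 0.47185 -0.3213   0.04   ]
```

Request:
arm_command:
  deltas: [0,0,0,0.001,-0.003,-0.04,50,0,0,0,0.001,-0.003,-0.08,50,0,0,0,0.001,-0.003,-0.11,50,0,0,0,0.001,-0.003,-0.132,50,0,0,0,0.001,-0.003,-0.132,50,0,0,0,0.001,-0.003,-0.132,50,0,0,0,0.001,-0.003,-0.132,5,0,0,0,0.001,-0.003,-0.132,5,0,0,0,0.001,-0.003,-0.132,5,0,0,0,0.001,-0.003,-0.132,5,0,0,0,0.001,-0.003,-0.132,5,0,0,0,0.001,-0.003,-0.132,5,0,0,0,0.001,-0.003,-0.132,5,0,0,0,0.001,-0.003,-0.132,5,0,0,0,0.001,-0.003,-0.132,5]
  force: 30

```text
clock: 14.3
position: [0.4712, -0.322, 0.0631]
ee_rot: [2.681, 1.636, 0.001]
force: [-0.1, -0.8, 5.8]
width: 0.241
gripper_force: 30.0
```

The opening is 22 mm, so the pads closed on the head, at their upper edge, and not on the shank. I'm regripping with the head edge at the pads' centre.

Request:
arm_command:
  deltas: [0,0,0,0,0,0,40,0,0,0,0,0,0,40,0,0,0,0,0,0,40,0,0,0,0,0,0.013,40,0,0,0,0,0,0.013,40,0,0,0,0,0,0.013,40,0,0,0,0,0,0.013,5,0,0,0,0,0,0.013,5,0,0,0,0,0,0.013,5,0,0,0,0,0,0.013,5,0,0,0,0,0,0.013,5,0,0,0,0,0,0.013,5,0,0,0,0,0,0.013,5,0,0,0,0,0,0.013,5]
  force: 30

```text
clock: 15.7
position: [0.4708, -0.3219, 0.0757]
ee_rot: [2.681, 1.637, 0.0]
force: [-0.2, -0.4, -0.6]
width: 0.241
gripper_force: 30.0
```

Request:
arm_command:
  deltas: [0,0,0,0,0,0.01,5,0,0,0,0,0,0.02,5,0,0,0,0,0,0.03,5,0,0,0,0,0,0.045,5,0,0,0,0,0,0.06,5,0,0,0,0,0,0.08,5,0,0,0,0,0,0.1,5,0,0,0,0,0,0.12,5,0,0,0,0,0,0.14,5,0,0,0,0,0,0.15,5,0,0,0,0,0,0.15,5,0,0,0,0,0,0.15,5]

```text
clock: 16.9
position: [0.4705, -0.3218, 0.2254]
ee_rot: [-2.681, -1.637, 0.0]
force: [-1.2, 0.5, 0.3]
width: 0.242
gripper_force: 30.0
```

Request:
arm_command:
  deltas: [0,0,0,0.002,0.009,0,5,0,0,0,0.006,0.026,0,5,0,0,0,0.011,0.052,0,5,0,0,0,0.019,0.087,0,5,0,0,0,0.027,0.122,0,5,0,0,0,0.034,0.157,0,5,0,0,0,0.042,0.192,0,5,0,0,0,0.05,0.227,0,5,0,0,0,0.057,0.262,0,5,0,0,0,0.065,0.296,0,5,0,0,0,0.073,0.331,0,5,0,0,0,0.08,0.366,0,5,0,0,0,0.087,0.397,0,5,0,0,0,0.092,0.419,0,5,0,0,0,0.095,0.432,0,5,0,0,0,0.096,0.436,0,5,0,0,0,0.096,0.436,0,5,0,0,0,0.096,0.436,0,5]

```text
clock: 18.7
position: [0.5667, 0.1126, 0.2255]
ee_rot: [2.682, 1.634, -0.002]
force: [0.6, -0.1, -1.0]
width: 0.238
gripper_force: 30.0
```

Run:
```python
from h import *
s=sensors.observe();print(s["clock"],s["position"],s["ee_rot"],s["width"])
x,y,z=s["position"]
c=cal("side");im=optics.get_image("side");t=optics.get_image("top");cv2.imwrite("s5.png",im)
p=proj(c,[[x,y,z],[x,y,z-.061],[.5662,.114,.102]]);print(p)
u,v=int(p[1][0]),int(p[1][1]);print(u-60,v-60)
a=cv2.resize(im[v-60:v+60,u-60:u+60],(600,600),interpolation=cv2.INTER_CUBIC)
cv2.imwrite("pics/s5.png",a)
```

```text
18.7 [0.56671045 0.11255176 0.22545413] [ 2.68234680e+00  1.63419516e+00 -1.54064349e-03] 0.2380282474150857
[[303.2 167.4]
 [303.6 193.8]
 [303.9 219.4]]
243 133
```

View pics/s5.png

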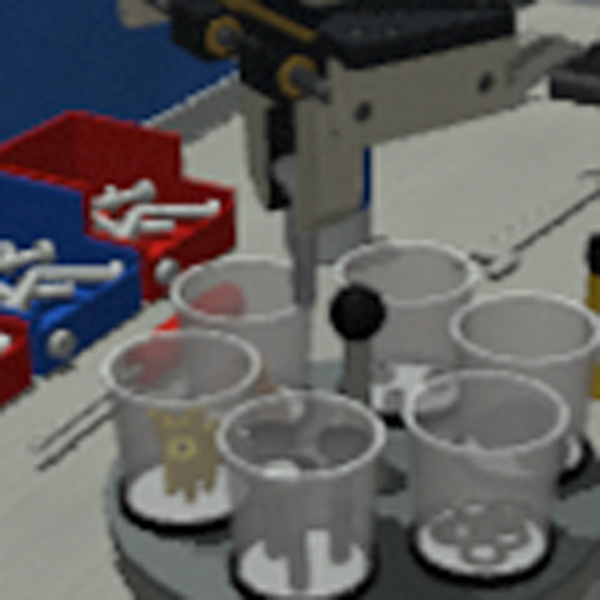

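The bolt hangs nearly plumb, with its tip at (303,303) against (303,304) predicted and the bolt-cup rim centred at about (302,436). I'm lowering it.

Request:
arm_command:
  deltas: [0,0,0,-0.001,0.001,-0.01,5,0,0,0,-0.001,0.001,-0.02,5,0,0,0,-0.001,0.001,-0.03,5,0,0,0,-0.001,0.001,-0.04,5,0,0,0,-0.001,0.001,-0.045,5,0,0,0,-0.001,0.001,-0.045,5,0,0,0,-0.001,0.001,-0.045,5,0,0,0,-0.001,0.001,-0.045,5]

```text
clock: 19.6
position: [0.5661, 0.1153, 0.1812]
ee_rot: [2.681, 1.637, 0.001]
force: [-0.2, 1.0, -1.0]
width: 0.238
gripper_force: 30.0
```

Run:
```python
from h import *
s=sensors.observe();print(s["clock"],s["position"],s["width"],s["gripper_force"])
x,y,z=s["position"]
c=cal("side");im=optics.get_image("side");w=optics.get_image("wrist")
p=proj(c,[[x,y,z],[x,y,z-.061],[.5662,.114,.102]])
u,v=int(p[1][0]),int(p[1][1]);print(((p-[u-25,v-30])*10))
a=cv2.resize(im[v-30:v+25,u-25:u+25],None,fx=10,fy=10,interpolation=cv2.INTER_CUBIC)
cv2.imwrite("pics/s6.png",a)
```

```text
19.6 [0.56606873 0.11531303 0.18115838] 0.2375492569820625 29.999931156635284
[[251.  54.]
 [255. 305.]
 [259. 374.]]
```

View pics/s6.png

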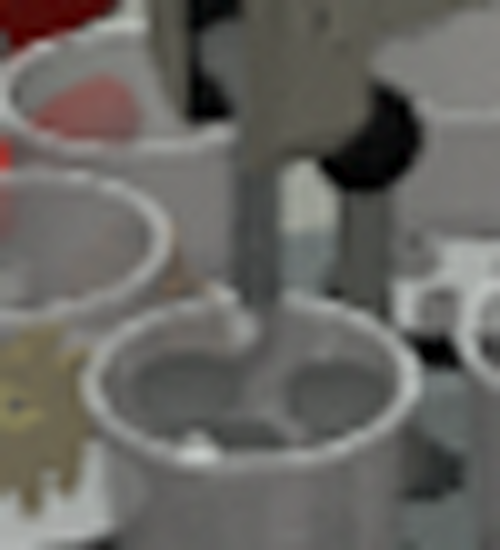

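The tip is at (258,305) against (255,305) predicted. The shank is vertical, and the rim is centred at (251,377). The bolt is centred about 18 mm above the rim and held, so I'm handing in.

```bash
python3 -c "
from cell import arm
print(arm.sign_off())"
```

```text
the job is handed in; nothing more can be done
None
```

The nut and grommet are in their cups, and the gripper holds the carriage bolt head up and close to plumb, about 18 mm above the rim of the bolt cup; the job is handed in, but the hand-in gave no verdict.

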